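# Sweep the loose jar lids into the sorting tray

## Task

Sweep the three loose steel jar lids off the table into the low plywood tray with closed fingers, so that all three lie flat inside, wholly past its sloping steel lip. Only push them gently along the surface: do not pinch or lift them, and leave the roll of black tape that lies among them and everything else where it is.

Things in the scene. Friction and masses are not known exactly. Their poses are not given: they have to be found in the camera images.
- tray: low tray fixed to the table, open on one side; 3 mm steel floor, plywood walls 8 mm thick, 32 mm high on the other three sides, no top. Inside 230 mm wide (x from -115 to +115 mm), 180 mm deep. Origin: on the table top (z = 0), middle of the open side, front edge of the lip; +y leads straight into the tray. From y = 0 to 25 mm the lip slopes up to the floor without a step; flat floor from y = 25 to 180 mm.
- tray_floor (a point): centre of the tray's flat floor, 102 mm in from the front edge of the lip, 3 mm above the table; axes as the tray's. The lids and the black tape start in front of the opening, within its width.
- lid_0: a bare steel twist-off jar lid lying flat, top up: a disc 47 mm in diameter and 14 mm high, about 25 g, sliding freely. Origin: centre of its underside; z up. The three lids are alike.
- lid_1: a bare steel twist-off jar lid lying flat, top up: a disc 47 mm in diameter and 14 mm high, about 25 g, sliding freely. Origin: centre of its underside; z up. The three lids are alike.
- lid_2: a bare steel twist-off jar lid lying flat, top up: a disc 47 mm in diameter and 14 mm high, about 25 g, sliding freely. Origin: centre of its underside; z up. The three lids are alike.
- black_tape: roll of black tape lying flat, a ring 53 mm in diameter and 19 mm high, behind one of the lids as seen from the tray. Origin: centre of its underside. A bystander, loose, to be left where it is.
- stamp: wooden-handled stamp standing on its 43 x 54 mm plate, 83 mm high. Origin: centre of its underside. A bystander, loose, to be left where it is.
- marker: white marker pen with a blue cap, lying, 135 mm long (along its y), 17 mm thick. Origin: under its middle. A bystander, loose, to be left where it is.
- masking_tape: roll of beige masking tape lying flat, 104 mm in diameter, 25 mm high. Origin: centre of its underside. A bystander, loose, to be left where it is.
- honey_jar: short closed jar, 63 mm in diameter, 75 mm high, standing. Origin: centre of its underside. A bystander, loose, to be left where it is.
Mind the look-alikes: they are no part of the job. Leave any purple look-alike of the lid_1 alone. What is shaped like the lid_2 but red is not meant.

How it is judged:
At the end, for the whole second after the job is handed in: All three lids lie flat (within 0.12 rad, not on one another) and at rest on the tray's floor, their centres at least 43 mm in from the front edge of the lip and between the walls; black tape, stamp, marker, masking tape and honey jar are within 20 mm of where they stood (y of lid_0 in the frame of tray between 0.043 and 0.18 m and x of lid_0 in the frame of tray between -0.115 and 0.115 m and height (world z) of each of lid_0, lid_1, lid_2 below 0.009 m and angle between each of lid_0, lid_1, lid_2's own z axis and vertical below 0.12 rad and linear speed of each of lid_0, lid_1, lid_2 below 0.02 m/s and y of lid_1 in the frame of tray between 0.043 and 0.18 m and x of lid_1 in the frame of tray between -0.115 and 0.115 m and y of lid_2 in the frame of tray between 0.043 and 0.18 m and x of lid_2 in the frame of tray between -0.115 and 0.115 m and distance of each of black_tape, stamp, marker, masking_tape, honey_jar from where it was at the start of the episode below 0.02 m); the robot touches nothing.
It fails at once if a lid is lifted off the surface (more than 25 mm up) (height (world z) of any of lid_0, lid_1, lid_2 above 0.025 m).
It fails at once if a lid is pinched or rammed: the fingers bear on it with more than 20 N (contact force between any of lid_0, lid_1, lid_2 and the fingers above 20 N).
It fails at once if the roll of black tape is shifted by more than 20 mm (distance of black_tape from where it was at the start of the episode above 0.02 m).
It fails at once if the stamp, marker, masking tape or honey jar is shifted by more than 20 mm (distance of any of stamp, marker, masking_tape, honey_jar from where it was at the start of the episode above 0.02 m).
It also fails if it takes over 58 s, if anything falls off the work surface, if the arm or the gripper's body presses on something with over 40 N, if the wrist force passes 120 N, or if a joint passes its speed limit or range.

## Robot

A 6-joint arm with a two-finger parallel gripper is mounted at the origin on a cart in front of the work surface, level with it; the furniture and walls round the work are solid. World frame = base frame: x ahead of the robot, y to its left, z up, the work surface at z = 0. Lengths are in m, angles in rad, forces in N, time in s.
With the tool pointing down it reaches from about 0.35 to 0.775 m from the base axis. Payload 7.3 kg.
Tool frame: the origin (TCP) lies at the very end of the fingers, on their centre line; the grasp point (between the pads) lies 19 mm behind it; z points along the fingers, y is the line along which they close (so a half turn about z gives the same grasp; the last joint's range is limited). The gripper opens to 92 mm and grips with 3 to 60 N. Pads are 19 mm wide; open, the fingers measure 130 mm over their backs; the gripper's body (75 mm by 190 mm) begins 47 mm behind the grasp point.
Start: joints at [-1.474, 0.342, 1.524, -0, 1.275, -0.146], TCP at [0.126, -0.51, 0.227] pointing down, gripper open.
Joint ranges: [-2.53, 2.53], [-0.77, 2.02], [0.04, 2.7], [-1, 4.14], [0.28, 2.66], [-3.11, 3.11]. Speed limits (rad/s): [2.57, 2.57, 3.14, 3.14, 3.14, 3.14].

## Interface

Orientations are given as [roll, pitch, yaw] about the fixed x, y, z axes, in that order (R = Rz(yaw) Ry(pitch) Rx(roll)).
In Python, from cell import observe, read_camera, get_calibration, hand_in, search_frame gives the robot as it stands.
- The arm moves only by the tool step_arm, never from a script. Its argument "commands" is a list of rows, each an object with "translation": the shift along the tool's x, y, z in mm, a list of three; "roll": the turn about the tool's z in rad. In form: [{"translation": [x, y, z], "roll": roll}, ...]. A call has 1 to 20 rows; each row shifts and turns the commanded pose from where the row before left it, along the tool's axes as they then stand; what a row does not reach is not made up. A row lasts 1/12 s, in which the tool goes at most 41.7 mm and 7.16 degrees, less where a joint would pass 70% of its speed; a pose out of reach is approached as far as the arm can. A call is refused whole if a number of a shift passes 41.7 or a number of a turn 0.125, either way. A call with a gripper value outside its range is refused whole. "fingers" is the opening, from 0 (shut) to 1 (fully open), set as the call begins (left out, the last holds). The fingers move at their own pace and stop on an object; "grip_force" is the grip in N (left out, the last holds). Time passes only in rows, so rows that do not move let the fingers close. It gives the time, the measured TCP pose, the force, the opening and the grip force at its end, in the units of the state.
- observe(): the state, without advancing time (a new reading comes with each control period).
- read_camera(name): name is "scene" or "top" or "wrist"; returns the picture (400x640x3 uint8, red, green, blue); there is no depth.
- get_calibration(name): a dict with "camera_matrix" (3x3 intrinsics, pixels), "world_from_camera" (4x4, takes a point from camera to world coordinates). Camera axes: x right, y up, looking along -z (the intrinsics and any distortion apply to the point x, -y, -z); pixel columns grow to the right and rows downward; lengths in m; the calibration is good to about 2 mm. A picture is of the moment at which its call begins: read the wrist's pose just before it. get_calibration takes no time and is no camera call; for the wrist camera it gives the pose at the moment of the call.
- hand_in(): hands the job in; it is judged then, once.
Trained networks look in the newest picture that a camera, given by its name, has taken for a name from the list of things; names that differ only in an ending like _2 or _b are one class to them, and where a whole thing is asked for, a point or a joint stands for the part that bears it (a point fixed in the world has none). Each returns a list of dicts, best first, with "confidence" (0 to 1); they miss things now and then, are a little off and sometimes report something else, mostly with a low value. They report only what shows in the picture. A call takes as long as a camera call. They do not tell look-alikes from the thing itself.
- search_frame(camera, name): "at" ([x, y, z] in m, in world coordinates, good to about 4 mm: the middle of the surface that is visible of it).
The state is a dict: "time": time; "qpos": joint angles; "qvel": joint speeds; "joint_efforts": joint torques, N m; "tool_pos": TCP position; "tool_rot": TCP orientation; "contact_force": force on the tool from outside, world axes, zero at the start; "torque": the same for the moment, N m; "opening": finger opening in m; "grip_force": force on a finger pad.
Only numpy, scipy, OpenCV 4.12 (cv2) and the standard library are available. Lean on these libraries where they do the work, as an engineer would, in place of code of your own. Each camera call takes 0.05 s, during which the arm holds its last target. There are 200 camera calls.

## Working session

There is one attempt and no reset: what is moved stays moved. The work goes in short steps, Python scripts to look and compute and a tool call to move; the robot and the scene stay as the last step left them, time stands still between calls to the robot, and variables do not carry over. Pictures are saved under pics/ and viewed, at most 10 in all, crops included, and the job is handed in when it is done.

Besides the shell and the picture viewer there is one more tool, called after "Emit:" as name(argument=value, ...) on one line, values as JSON. step_arm: Moves the arm, as the interface text tells. Its arguments: {"type":"object","properties":{"commands":{"type":"array"},"fingers":{"type":"number"},"grip_force":{"type":"number"}},"required":["commands"]}

```bash
mkdir -p pics
cat > h.py <<'E'
import numpy as np, cv2
from cell import *
def snap(cam,fn):
    im=read_camera(cam); cv2.imwrite('pics/'+fn,im[:,:,::-1].copy()); return im
def pix2w(cam,u,v,z):
    c=get_calibration(cam);K=np.array(c['camera_matrix']);T=np.array(c['world_from_camera'])
    d=np.linalg.inv(K)@[u,v,1]; d=T[:3,:3]@[d[0],-d[1],-d[2]]; o=T[:3,3]
    return o+d*(z-o[2])/d[2]
def w2pix(cam,p):
    c=get_calibration(cam);K=np.array(c['camera_matrix']);T=np.linalg.inv(np.array(c['world_from_camera']))
    q=T[:3,:3]@p+T[:3,3]; q=K@[q[0],-q[1],-q[2]]; return q[:2]/q[2]
E
python3 - <<'E'
from h import *
snap('top','top0.png'); 
for n in ['lid_0','black_tape','tray','tray_floor','stamp','marker','masking_tape','honey_jar']:
    print(n,[(np.round(r['at'],3).tolist(),round(r['confidence'],2)) for r in search_frame('top',n)])
snap('scene','sc0.png')
o=observe();print(o['time'],o['tool_pos'],o['tool_rot'])
print(get_calibration('top'))
E
```

```text
lid_0 [([0.524, -0.099, 0.013], 0.84), ([0.456, 0.041, 0.009], 0.83), ([0.597, -0.09, 0.01], 0.78), ([0.378, -0.022, 0.017], 0.73), ([0.637, -0.187, 0.017], 0.67)]
black_tape [([0.45, -0.094, 0.014], 0.62)]
tray [([0.534, 0.23, 0.003], 0.91), ([0.595, -0.089, 0.012], 0.25)]
tray_floor [([0.534, 0.229, 0.003], 0.9)]
stamp [([0.549, -0.404, 0.03], 0.67), ([0.537, 0.231, 0.003], 0.6), ([0.452, -0.31, 0.016], 0.53), ([0.667, -0.356, 0.022], 0.38)]
marker [([0.452, -0.313, 0.02], 0.67)]
masking_tape [([0.668, -0.353, 0.02], 0.69)]
honey_jar [([0.769, 0.068, 0.07], 0.63)]
0.5 [ 0.12623693 -0.50959256  0.22670548] [-3.14158991e+00  1.04503068e-05  2.42791000e-01]
{'camera_matrix': array([[384.16510687,   0.        , 316.97306705],
       [  0.        , 384.16510687, 200.54196476],
       [  0.        ,   0.        ,   1.        ]]), 'world_from_camera': array([[ 2.12208245e-03,  9.96924978e-01, -7.83331640e-02,
         5.03964204e-01],
       [-9.99681321e-01,  1.44446593e-04, -2.52435069e-02,
        -8.37130605e-02],
       [-2.51545676e-02,  7.83617697e-02,  9.96607586e-01,
         9.31072873e-01],
       [ 0.00000000e+00,  0.00000000e+00,  0.00000000e+00,
         1.00000000e+00]])}
```

View pics/top0.png

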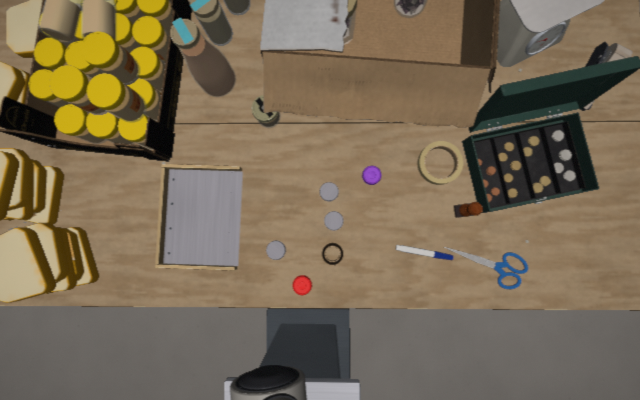

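View pics/sc0.png

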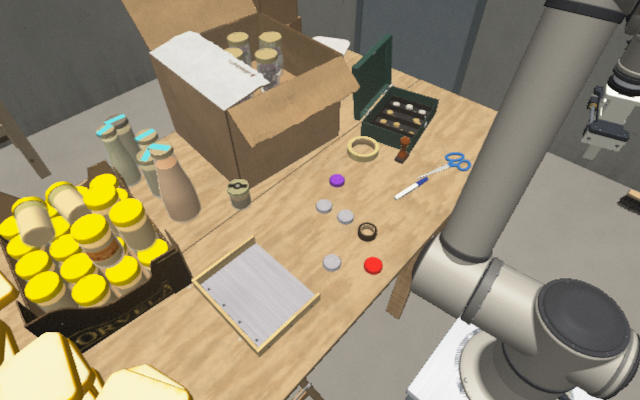

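Top view: the steel lids are at (329,191), (334,220) and (276,250). The black tape is at (332,254), the red look-alike at (302,285) and the purple one at (372,175). The tray is on the left, opening to the right at column ~241, rows 168–268. I'll refine these positions before moving.

Run:
```python
from h import *
im=cv2.imread('pics/top0.png')
g=cv2.resize(im[155:275,150:350],None,fx=4,fy=4,interpolation=cv2.INTER_CUBIC)
cv2.imwrite('pics/crop0.png',g)
for n,u,v,z in [('B',329,191,.014),('A',334,220.5,.014),('C',276,250,.014),('tape',332.5,254,.019),('red',302,285,.014),('purple',372,175,.014),('jar',265,110,.075)]:
    print(n,pix2w('top',u,v,z).round(3))
```

```text
B [ 0.599 -0.089  0.014]
A [ 0.528 -0.101  0.014]
C [0.458 0.037 0.014]
tape [ 0.449 -0.097  0.019]
red [ 0.376 -0.026  0.014]
purple [ 0.638 -0.192  0.014]
jar [0.779 0.057 0.075]
```

View pics/crop0.png

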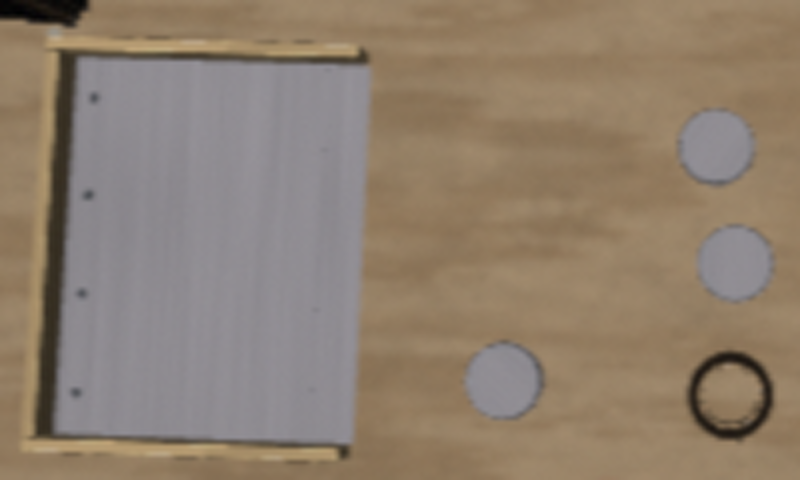

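Emit:
step_arm(commands=[{"translation":[0,0,0],"roll":-0.12},{"translation":[0,0,0],"roll":-0.12},{"translation":[0,0,0],"roll":-0.12},{"translation":[0,0,0],"roll":-0.12},{"translation":[0,0,0],"roll":-0.12},{"translation":[0,0,0],"roll":-0.12},{"translation":[0,0,0],"roll":-0.12},{"translation":[0,0,0],"roll":-0.12},{"translation":[0,0,0],"roll":-0.12},{"translation":[0,0,0],"roll":-0.12},{"translation":[0,0,0],"roll":-0.12},{"translation":[0,0,0],"roll":-0.008}], fingers=0, grip_force=10)

```text
time: 1.5
tool_pos: [0.1262, -0.5096, 0.2267]
tool_rot: [-3.142, 0.0, 1.575]
contact_force: [-0.3, 0.1, -0.8]
opening: 0.0165
grip_force: 0.0
```

Tray front edge in the crop runs (370,65)→(351,443), so the tray is yawed about -0.045 rad. The lids and black tape are where I estimated. Moving behind lid A (the middle one).

Emit:
step_arm(commands=[{"translation":[25.4,28.5,0],"roll":0},{"translation":[25.4,28.5,0],"roll":0},{"translation":[25.4,28.5,0],"roll":0},{"translation":[25.4,28.5,0],"roll":0},{"translation":[25.4,28.5,0],"roll":0},{"translation":[25.4,28.5,0],"roll":0},{"translation":[25.4,28.5,0],"roll":0},{"translation":[25.4,28.5,0],"roll":0},{"translation":[25.4,28.5,0],"roll":0},{"translation":[25.4,28.5,0],"roll":0},{"translation":[25.4,28.5,0],"roll":0},{"translation":[25.4,28.5,0],"roll":0},{"translation":[25.4,28.5,0],"roll":0},{"translation":[25.4,28.5,0],"roll":0.045},{"translation":[0,0,35],"roll":0},{"translation":[0,0,35],"roll":0},{"translation":[0,0,35],"roll":0},{"translation":[0,0,25],"roll":0},{"translation":[0,0,0],"roll":0},{"translation":[0,0,0],"roll":0}])

```text
time: 3.17
tool_pos: [0.5248, -0.1538, 0.0962]
tool_rot: [-3.139, -0.001, 1.524]
contact_force: [-0.1, 0.0, 0.2]
opening: 0.0005
grip_force: 0.0
```

Run:
```python
from h import *
o=observe();print(o['time'],o['tool_pos'],o['opening'])
a=snap('wrist','w1.png');
for n in ['lid_0','black_tape']:
    print(n,[(np.round(r['at'],3).tolist(),round(r['confidence'],2)) for r in search_frame('wrist',n)])
for p in [(240,218),(242.5,171),(237.7,265.8)]: print(pix2w('top',*p,0))
print('tip',w2pix('wrist',o['tool_pos']))
```

```text
3.1667 [ 0.52478596 -0.15381076  0.09616947] 0.00046087479931227485
lid_0 [([0.635, -0.189, 0.013], 0.89), ([0.382, -0.024, 0.012], 0.83), ([0.598, -0.085, 0.013], 0.73), ([0.528, -0.1, 0.01], 0.56)]
black_tape [([0.45, -0.092, 0.019], 0.85)]
[0.53446915 0.12730688 0.        ]
[0.64998087 0.12319595 0.        ]
[0.4192163  0.13082039 0.        ]
tip [318.10260265 239.59601361]
```

View pics/w1.png

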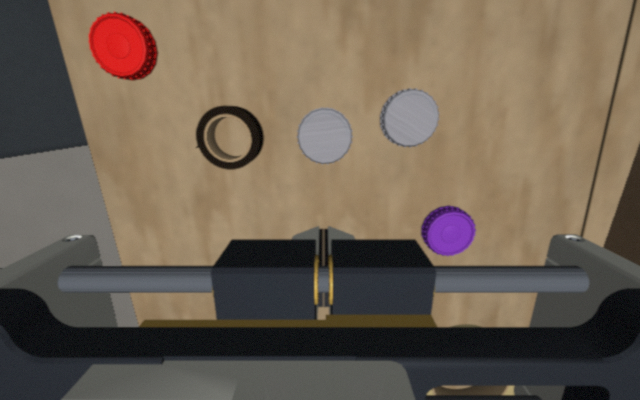

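The wrist picture shows lid A (325,135) straight ahead of the fingertips, with the tape (230,137) well to the side. Next I descend and push gently.

Emit:
step_arm(commands=[{"translation":[0,3,35],"roll":0},{"translation":[0,0,30],"roll":0},{"translation":[0,0,15],"roll":0},{"translation":[0,0,8],"roll":0},{"translation":[0,0,0],"roll":0},{"translation":[6,0,0],"roll":0},{"translation":[5,0,0],"roll":0},{"translation":[5,0,0],"roll":0},{"translation":[5,0,0],"roll":0},{"translation":[5,0,0],"roll":0},{"translation":[7,0,0],"roll":0},{"translation":[9,0,0],"roll":0},{"translation":[11,0,0],"roll":0},{"translation":[11,0,0],"roll":0},{"translation":[11,0,0],"roll":0},{"translation":[11,0,0],"roll":0},{"translation":[11,0,0],"roll":0},{"translation":[11,0,0],"roll":0},{"translation":[11,0,0],"roll":0},{"translation":[11,0,0],"roll":0}])

```text
time: 4.98
tool_pos: [0.5341, -0.0231, 0.0087]
tool_rot: [-3.142, 0.0, 1.526]
contact_force: [-0.1, 0.1, 0.4]
opening: 0.0007
grip_force: 0.1
```

Run:
```python
from h import *
o=observe();print(o['time'],o['tool_pos'],o['contact_force'])
a=snap('wrist','w2.png');
print([(np.round(r['at'],3).tolist(),round(r['confidence'],2)) for r in search_frame('wrist','lid_0')])
```

```text
4.9833 [ 0.53408709 -0.02311309  0.00867033] [-0.0607753   0.06406831  0.44923044]
[([0.458, 0.037, 0.012], 0.75), ([0.536, 0.011, 0.008], 0.65), ([0.382, -0.007, 0.008], 0.6), ([0.608, -0.075, 0.013], 0.57)]
```

View pics/w2.png

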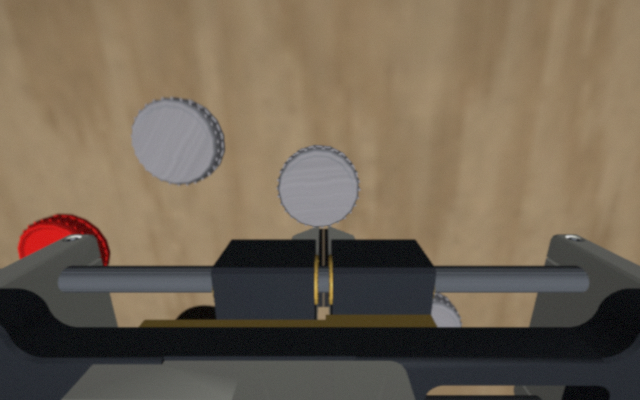

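Lid A (318,187) sits centred against the fingers, and lid C (178,141) is clear to the side. I'll push on into the tray.

Emit:
step_arm(commands=[{"translation":[8,0,0],"roll":0},{"translation":[11,0,0],"roll":0},{"translation":[11,0,0],"roll":0},{"translation":[11,0,0],"roll":0},{"translation":[11,0,0],"roll":0},{"translation":[11,0,0],"roll":0},{"translation":[11,0,0],"roll":0},{"translation":[11,0,0],"roll":0},{"translation":[11,0,0],"roll":0},{"translation":[11,0,0],"roll":0},{"translation":[11,0,0],"roll":0},{"translation":[11,0,0],"roll":0},{"translation":[11,0,0],"roll":0},{"translation":[11,0,0],"roll":0},{"translation":[11,0,0],"roll":0},{"translation":[11,0,0],"roll":0},{"translation":[11,0,0],"roll":0},{"translation":[10,0,0],"roll":0},{"translation":[8,0,0],"roll":0},{"translation":[4,0,0],"roll":0}])

```text
time: 6.75
tool_pos: [0.5434, 0.1828, 0.0087]
tool_rot: [3.141, -0.0, 1.527]
contact_force: [0.3, -1.2, -0.1]
opening: 0.0005
grip_force: 0.1
```

Emit:
step_arm(commands=[{"translation":[0,0,0],"roll":0},{"translation":[-10,0,0],"roll":0},{"translation":[-20,0,-10],"roll":0},{"translation":[-20,0,-35],"roll":0},{"translation":[-20,0,-36],"roll":0},{"translation":[-20,0,0],"roll":0},{"translation":[0,0,0],"roll":0}])

```text
time: 7.33
tool_pos: [0.5405, 0.0875, 0.0919]
tool_rot: [3.137, 0.001, 1.522]
contact_force: [0.5, -0.2, 0.1]
opening: 0.0007
grip_force: 0.0
```

Run:
```python
from h import *
o=observe();print(o['time'],o['tool_pos'],o['tool_rot'])
for c in ['wrist','top']:
    a=snap(c,c+'3.png');
    print([(np.round(r['at'],3).tolist(),round(r['confidence'],2)) for r in search_frame(c,'lid_0')])
    print([(np.round(r['at'],3).tolist(),round(r['confidence'],2)) for r in search_frame(c,'black_tape')])
```

```text
7.3333 [0.54048067 0.08747777 0.09192708] [3.13723182e+00 1.01364428e-03 1.52226594e+00]
[([0.451, 0.057, 0.016], 0.92), ([0.383, -0.01, 0.009], 0.65), ([0.545, 0.213, 0.012], 0.59)]
[]
[([0.637, -0.189, 0.02], 0.81), ([0.601, -0.089, 0.01], 0.73), ([0.456, 0.043, 0.01], 0.66), ([0.379, -0.022, 0.017], 0.61)]
[([0.45, -0.094, 0.016], 0.56)]
```

View pics/wrist3.png

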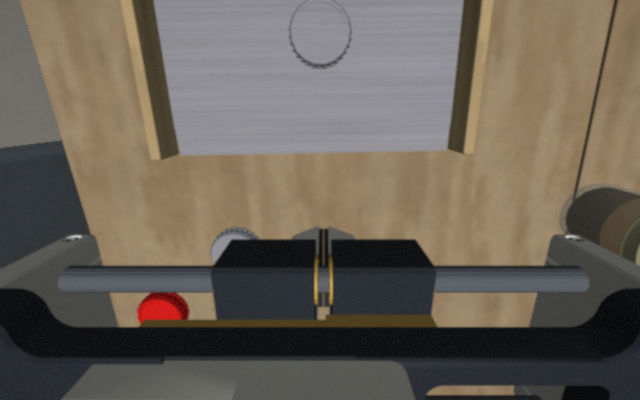

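Lid A (320,33) lies in the tray, well past the lip. Lid B is next.

Emit:
step_arm(commands=[{"translation":[-33,9.5,0],"roll":0},{"translation":[-33,9.5,0],"roll":0},{"translation":[-33,9.5,0],"roll":0},{"translation":[-33,9.5,0],"roll":0},{"translation":[-33,9.5,0],"roll":0},{"translation":[-33,9.5,0],"roll":0},{"translation":[-33,9.5,0],"roll":0},{"translation":[0,0,0],"roll":0},{"translation":[0,0,0],"roll":0},{"translation":[0,0,25],"roll":0},{"translation":[0,0,30],"roll":0},{"translation":[0,0,0],"roll":0},{"translation":[0,0,0],"roll":0}])

```text
time: 8.72
tool_pos: [0.594, -0.14, 0.0333]
tool_rot: [-3.137, -0.002, 1.528]
contact_force: [-0.1, 0.9, 1.1]
opening: 0.0004
grip_force: 0.0
```

Run:
```python
from h import *
o=observe();print(o['time'],o['tool_pos'],o['tool_rot'])
a=snap('wrist','w4.png');
print([(np.round(r['at'],3).tolist(),round(r['confidence'],2)) for r in search_frame('wrist','lid_0')])
```

```text
8.7167 [ 0.59397641 -0.14004464  0.03325479] [-3.13690974e+00 -1.64857418e-03  1.52761996e+00]
[([0.596, -0.086, 0.012], 0.8)]
```

Emit:
step_arm(commands=[{"translation":[0,3,15],"roll":0},{"translation":[0,0,9],"roll":0},{"translation":[0,0,0],"roll":0},{"translation":[5,0,0],"roll":0},{"translation":[5,0,0],"roll":0},{"translation":[5,0,0],"roll":0},{"translation":[5,0,0],"roll":0},{"translation":[5,0,0],"roll":0},{"translation":[7,0,0],"roll":0},{"translation":[9,0,0],"roll":0},{"translation":[11,0,0],"roll":0},{"translation":[11,0,0],"roll":0},{"translation":[11,0,0],"roll":0},{"translation":[11,0,0],"roll":0},{"translation":[11,0,0],"roll":0},{"translation":[11,0,0],"roll":0},{"translation":[11,0,0],"roll":0},{"translation":[11,0,0],"roll":0},{"translation":[11,0,0],"roll":0},{"translation":[11,0,0],"roll":0}])

```text
time: 10.48
tool_pos: [0.6052, 0.0097, 0.0107]
tool_rot: [-3.142, 0.0, 1.526]
contact_force: [0.2, -0.5, -0.3]
opening: 0.0003
grip_force: 0.1
```

Run:
```python
from h import *
o=observe();print(o['time'],o['tool_pos'],o['tool_rot'])
a=snap('wrist','w5.png');
print([(np.round(r['at'],3).tolist(),round(r['confidence'],2)) for r in search_frame('wrist','lid_0')])
```

```text
10.4833 [0.60516451 0.00965173 0.01068751] [-3.14158806e+00  9.88947881e-05  1.52582344e+00]
[([0.463, 0.039, 0.016], 0.96), ([0.604, 0.047, 0.01], 0.85)]
```

Emit:
step_arm(commands=[{"translation":[8,0,1],"roll":0},{"translation":[11,0,1],"roll":0},{"translation":[11,0,0],"roll":0},{"translation":[11,0,0],"roll":0},{"translation":[11,0,0],"roll":0},{"translation":[11,0,0],"roll":0},{"translation":[11,0,0],"roll":0},{"translation":[11,0,0],"roll":0},{"translation":[11,0,0],"roll":0},{"translation":[11,0,0],"roll":0},{"translation":[11,0,0],"roll":0},{"translation":[11,0,0],"roll":0},{"translation":[11,0,0],"roll":0},{"translation":[11,0,0],"roll":0},{"translation":[10,0,0],"roll":0},{"translation":[6,0,0],"roll":0},{"translation":[3,0,0],"roll":0},{"translation":[0,0,0],"roll":0}])

```text
time: 12.08
tool_pos: [0.6127, 0.1791, 0.0086]
tool_rot: [-3.142, 0.0, 1.527]
contact_force: [-0.2, 0.0, 0.4]
opening: 0.0006
grip_force: 0.0
```

Emit:
step_arm(commands=[{"translation":[-10,0,0],"roll":0},{"translation":[-20,0,-10],"roll":0},{"translation":[-20,0,-35],"roll":0},{"translation":[-20,0,-36],"roll":0},{"translation":[-20,0,0],"roll":0},{"translation":[0,0,0],"roll":0},{"translation":[0,0,0],"roll":0}])

```text
time: 12.67
tool_pos: [0.6086, 0.0864, 0.09]
tool_rot: [3.141, 0.0, 1.523]
contact_force: [0.7, -0.7, -0.7]
opening: 0.0007
grip_force: 0.0
```

Run:
```python
from h import *
o=observe();print(o['time'],o['tool_pos'],o['tool_rot'])
a=snap('wrist','w6.png');
print([(np.round(r['at'],3).tolist(),round(r['confidence'],2)) for r in search_frame('wrist','lid_0')])
```

```text
12.6667 [0.6086317  0.08642128 0.09000804] [3.14133094e+00 1.10527411e-04 1.52268637e+00]
[([0.548, 0.216, 0.017], 0.75), ([0.402, -0.019, 0.003], 0.69), ([0.613, 0.213, 0.016], 0.66), ([0.463, 0.046, 0.016], 0.62)]
```

Emit:
step_arm(commands=[{"translation":[-18,-24.5,0],"roll":0},{"translation":[-18,-24.5,0],"roll":0},{"translation":[-18,-24.5,0],"roll":0},{"translation":[-18,-24.5,0],"roll":0},{"translation":[-18,-24.5,0],"roll":0},{"translation":[-18,-24.5,0],"roll":0},{"translation":[0,0,0],"roll":0},{"translation":[0,0,0],"roll":0},{"translation":[0,0,25],"roll":0},{"translation":[0,0,30],"roll":0},{"translation":[0,0,0],"roll":0},{"translation":[0,0,0],"roll":0}])

```text
time: 13.77
tool_pos: [0.4566, -0.0119, 0.0336]
tool_rot: [-3.138, -0.001, 1.527]
contact_force: [-1.3, 0.3, -0.0]
opening: 0.0004
grip_force: 0.0
```

Run:
```python
from h import *
o=observe();print(o['time'],o['tool_pos'],o['tool_rot'])
a=snap('wrist','w7.png');
print([(np.round(r['at'],3).tolist(),round(r['confidence'],2)) for r in search_frame('wrist','lid_0')])
```

```text
13.7667 [ 0.45661766 -0.01193615  0.03363658] [-3.13790161e+00 -5.98946387e-04  1.52689427e+00]
[([0.38, -0.014, 0.011], 0.69)]
```

View pics/w7.png

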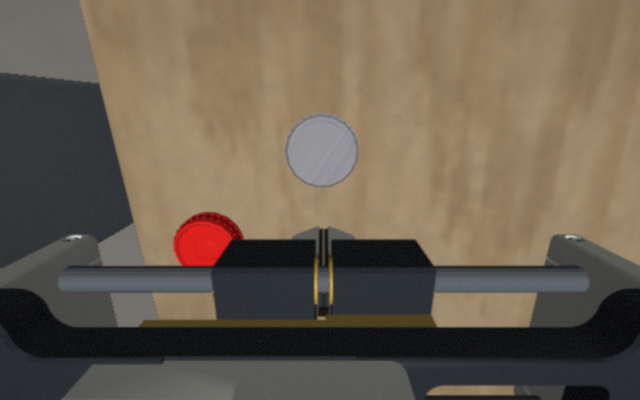

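Lid C (322,150) is straight ahead and the red look-alike (208,240) is clear of the fingers. Pushing.

Emit:
step_arm(commands=[{"translation":[0,0,15],"roll":0},{"translation":[0,0,11],"roll":0},{"translation":[0,0,0],"roll":0},{"translation":[0,0,0],"roll":0},{"translation":[5,0,0],"roll":0},{"translation":[5,0,0],"roll":0},{"translation":[5,0,0],"roll":0},{"translation":[5,0,0],"roll":0},{"translation":[5,0,0],"roll":0},{"translation":[7,0,0],"roll":0},{"translation":[9,0,0],"roll":0},{"translation":[11,0,0],"roll":0},{"translation":[11,0,0],"roll":0},{"translation":[11,0,0],"roll":0},{"translation":[11,0,0],"roll":0},{"translation":[11,0,0],"roll":0},{"translation":[11,0,0],"roll":0}])

```text
time: 15.28
tool_pos: [0.4618, 0.0953, 0.0087]
tool_rot: [-3.142, 0.0, 1.526]
contact_force: [0.9, 0.4, -0.6]
opening: 0.0003
grip_force: 0.1
```

Emit:
step_arm(commands=[{"translation":[9,0,0],"roll":0},{"translation":[11,0,0],"roll":0},{"translation":[11,0,0],"roll":0},{"translation":[11,0,0],"roll":0},{"translation":[11,0,0],"roll":0},{"translation":[11,0,0],"roll":0},{"translation":[10,0,0],"roll":0},{"translation":[6,0,0],"roll":0},{"translation":[3,0,0],"roll":0},{"translation":[0,0,0],"roll":0},{"translation":[-10,0,0],"roll":0},{"translation":[-20,0,-10],"roll":0},{"translation":[-20,0,-35],"roll":0},{"translation":[-20,0,-36],"roll":0},{"translation":[-20,0,-30],"roll":0},{"translation":[-30,0,-30],"roll":0},{"translation":[-30,0,0],"roll":0},{"translation":[0,0,0],"roll":0},{"translation":[0,0,0],"roll":0}])

```text
time: 16.87
tool_pos: [0.4585, 0.0256, 0.1494]
tool_rot: [3.141, 0.0, 1.522]
contact_force: [-0.4, 0.3, -0.3]
opening: 0.0007
grip_force: 0.0
```

Run:
```python
from h import *
o=observe();print(o['time'],o['tool_pos'],o['tool_rot'])
a=snap('wrist','w8.png');
print([(np.round(r['at'],3).tolist(),round(r['confidence'],2)) for r in search_frame('wrist','lid_0')])
snap('top','t8.png')
for n in ['black_tape','stamp','marker','masking_tape','honey_jar']:
    print(n,[(np.round(r['at'],3).tolist(),round(r['confidence'],2)) for r in search_frame('top',n)][:1])
```

```text
16.8667 [0.45849943 0.02562138 0.14940235] [3.14110785e+00 1.61016678e-04 1.52160851e+00]
[([0.465, 0.192, 0.015], 0.54)]
black_tape [([0.452, -0.095, 0.015], 0.61)]
stamp [([0.551, -0.403, 0.034], 0.67)]
marker [([0.449, -0.309, 0.017], 0.94)]
masking_tape [([0.663, -0.355, 0.023], 0.75)]
honey_jar [([0.772, 0.062, 0.074], 0.57)]
```

View pics/w8.png

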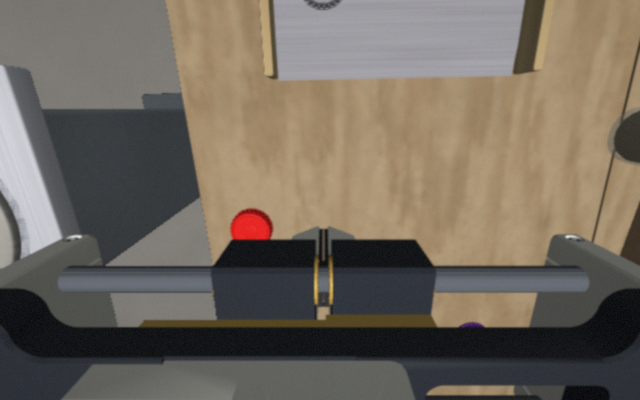

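Only the near edge of lid C (322,5) shows in the wrist view, so I'll check the top picture.

Run:
```python
import cv2
cv2.imwrite('pics/t8c.png',cv2.resize(cv2.imread('pics/t8.png')[150:300,140:340],None,fx=4,fy=4,interpolation=2))
from h import *
for c in [(.465,.212),(.545,.215),(.613,.213)]: print((w2pix('top',[*c,.017])-[140,150])*4)
```

```text
[250.0953981  387.54728766]
[248.52864871 253.30881149]
[254.6966576  140.64363376]
```

View pics/t8c.png

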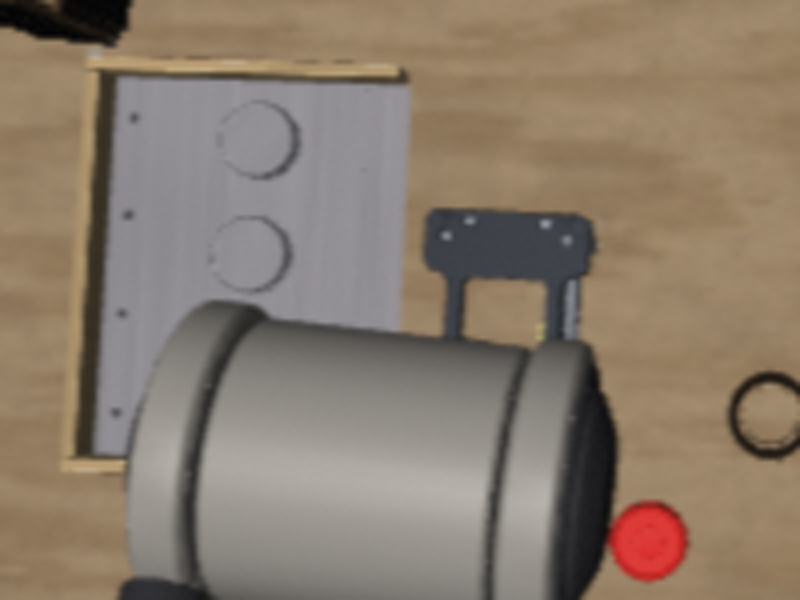

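Lids B (258,140) and A (252,253) are well inside. The arm hides C, so I'll move it away.

Emit:
step_arm(commands=[{"translation":[-35,0,-15],"roll":0},{"translation":[-35,0,-15],"roll":0},{"translation":[-35,0,-15],"roll":0},{"translation":[-35,0,-15],"roll":0},{"translation":[-35,0,0],"roll":0},{"translation":[-35,0,0],"roll":0},{"translation":[-35,0,0],"roll":0},{"translation":[0,0,0],"roll":0},{"translation":[0,0,0],"roll":0}])

```text
time: 18.02
tool_pos: [0.4476, -0.2181, 0.2087]
tool_rot: [-3.141, -0.0, 1.523]
contact_force: [0.6, -0.2, -0.1]
opening: 0.0008
grip_force: 0.0
```

Run:
```python
from h import *
im=snap('top','t9.png')
cv2.imwrite('pics/t9c.png',cv2.resize(im[150:300,140:340,::-1],None,fx=4,fy=4,interpolation=2))
print([(np.round(r['at'],3).tolist(),round(r['confidence'],2)) for r in search_frame('top','lid_0')])
```

```text
[([0.466, 0.21, 0.014], 0.84), ([0.636, -0.193, 0.018], 0.83), ([0.615, 0.207, 0.012], 0.76), ([0.376, -0.025, 0.016], 0.63), ([0.546, 0.217, 0.015], 0.56)]
```

View pics/t9c.png

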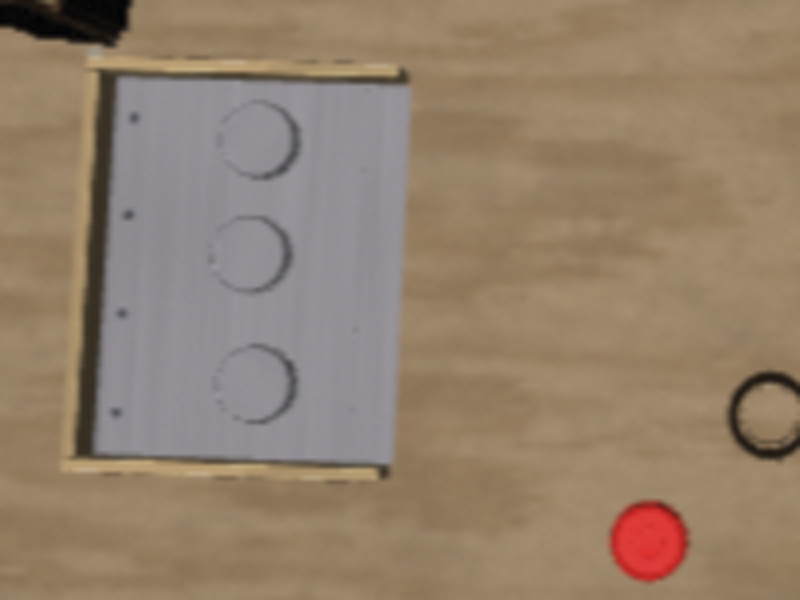

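All three lids lie flat in the tray at (258,140), (252,253) and (256,384). The tape and the red look-alike have not moved.

```bash
python3 -c "
from cell import *
print(hand_in())"
```

```text
the job is handed in; nothing more can be done
None
```

All three steel lids lie flat in the tray, about 80 mm past its front edge; the tape and other bystanders are where they started, and the job is handed in (no verdict was returned).

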